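# Count to the third gap and push the lunch box home

### The arm

A 6-joint arm with a two-finger parallel gripper is mounted at the origin on the work surface. World frame = base frame: x ahead of the robot, y to its left, z up, the work surface at z = 0. Lengths are in m, angles in degrees, forces in N, time in s.
With the tool pointing down it reaches from about 0.35 to 0.775 m from the base axis. Payload 5.5 kg.
Tool frame: the origin (TCP) lies on the centre line of the jaws, within the pads' length; the fingertips stand 17 mm ahead of it and the grasp point (between the pads) lies 2 mm behind it; z points along the fingers, y is the direction in which the jaws open and shut (so a half turn about z gives the same grasp; the last joint's range is limited). The gripper opens to 85 mm and grips with 20 to 120 N. Pads are 22 mm wide; open, the fingers measure 114 mm over their backs; the gripper's body (76 mm by 85 mm) begins 54 mm behind the grasp point. The pads swing forward as they close: fully open they stand 13 mm farther back than shut.
Start: joints at [-80.764, 17.945, 2.641, 74.691, 0, 82.002], TCP at [0.17, -0.549, 0.248] pointing down, gripper open.
Joint ranges: [-158.12, 158.12], [-49.38, 96.58], [-58.88, 72.47], [-126.05, 133.96], [-84.25, 85.87], [-180, 180]. Speed limits (degrees/s): [147.25, 147.25, 180, 180, 180, 180].

### API

Orientations are given as [roll, pitch, yaw] about the fixed x, y, z axes, in that order (R = Rz(yaw) Ry(pitch) Rx(roll)).
In Python, from plant import monitor, vision, r gives the robot as it stands. The module is installed in compiled form; this text tells all that it offers.
- The arm moves only by the tool play_rows, never from a script. Its argument "commands" is a list of rows, each a list of 3 entries, a list of its own where there are three numbers: the gripper's target within -1 to 1 (fully open at 1, half-way at 0, shut at -1), then the shift along the world's x, y, z in mm, then the turn, a rotation vector about the world's x, y, z in degrees. In form: [[fingers, [x, y, z], [wx, wy, wz]], ...]. A call has 1 to 20 rows; each row is the pose to reach, as a shift and turn from the pose commanded when the call began; what a row does not reach only later rows make up. A row lasts 1/8 s, in which the tool goes at most 62.5 mm and 10.7 degrees, less where a joint would pass 70% of its speed; a pose out of reach is approached as far as the arm can. A call with a gripper value outside its range is refused whole. The fingers move at their own pace and stop on an object; "squeeze" is the grip in N (left out, the last holds). Time passes only in rows, so rows that repeat a pose let the fingers close. It gives the time, the measured TCP pose, the force and the opening at its end, in the units of the state.
- monitor.get_state(): the state, without advancing time (a new reading comes with each control period).
- vision.get_image(name): name is "scene" or "top" or "wrist"; returns a dict with "color" (400x640x3 uint8, red, green, blue), "fx", "fy", "cx", "cy" (pixels), "xyz" and "attitude" of the camera in the world. Camera axes: x right, y up, looking along -z (the intrinsics and any distortion apply to the point x, -y, -z); pixel columns grow to the right and rows downward; lengths in m; the calibration is good to about 2 mm. A picture is of the moment at which its call begins. There is no depth.
- r.hand_in(): hands the job in, once; it reports no verdict.
The state is a dict: "time_s": time; "joint_positions": joint angles; "qd": joint speeds; "tau": joint torques, N m; "tool_pos": TCP position; "tcp_rot": TCP orientation; "wrist_force": force on the tool from outside, world axes, zero at the start; "moment": the same for the moment, N m; "finger_gap": finger opening in m.
Only numpy, scipy, OpenCV 4.12 (cv2) and the standard library are available. Lean on these libraries where they do the work, as an engineer would, in place of code of your own. Each camera call takes 0.05 s, during which the arm holds its last target. There are 200 camera calls.

### The job

Count off the gaps of the lunch-box rack with a fingertip, touching the top of its wooden back rail behind the first, then the second, then the third gap from the left as seen from the robot (a gap with something in it counts too). Then push the pink lunch box along the marble, end first, into that third gap until its far end rests against the rail, and take the fingers away. Only touch and push: do not lift or tip the box, and leave the bowl, skewer holder and pestle as they are.

Things in the scene. Friction and masses are not known exactly. Their poses are not given: they have to be found in the camera images.
- rack: Rack fixed to the marble: acacia rail (along y, 364 long, 22 thick, 72 high) with five 6 mm steel wire hoops sticking out of its front (to x = -97, heights 11 to 61) at y = +168, +84, 0, -84, -168. Between them four gaps, 78 clear, open in front and above; floor: bare marble. Origin: on the marble under the rail's middle; its front face is x = -11. x points away from the robot, y left, z up. All mm.
- rail_1: The 56 mm long stretch of the rail behind the first gap from the left (the gap's middle is at y = +126 mm of the rack). Origin in the middle of its flat top edge (22 mm wide), 72 mm above the marble; axes as the rack's.
- rail_2: The same stretch behind the second gap (y = +42 mm of the rack); origin in the middle of its top edge.
- rail_3: The same stretch behind the third gap (y = -42 mm of the rack), which is open and empty; origin in the middle of its top edge.
- lunch_box: Pink closed lunch box, loose on the marble before the rack: 110 mm long (x), 64 wide (y), 48 high, upright corners rounded to 10, 0.25 to 0.5 kg. A 40 mm wide latch flap stands 2 mm proud of its near (-x) end, 17 to 43 mm up. Origin: centre of its underside; x points to its far end, z up. Home in the third gap its origin is at x = -66, y = -42 mm of the rack.
- bowl: Small white ceramic bowl, 68 mm across, 34 mm high, standing in the rack's first gap. Origin: centre of its underside. To be left alone.
- skewer_holder: Stainless cup 68 mm across and 105 mm high with steel skewers standing in it up to 250 mm, to the right of the rack. Origin: centre of its underside. To be left alone.
- pestle: White ceramic pestle lying on the marble at the left, 170 mm long along its x axis, 36 mm thick. Origin: middle of its underside. To be left alone.
Not all that is in view belongs to the job. Of the things like the lunch_box, leave any that is black or red; of the rest the smaller one is meant.

How it is judged (in metres and radians):
On the way, in this order (a step that is already met when the one before it is completed fails the run):
1. a fingertip touches the rail behind the first gap (contact force between the fingers and rail_1 above 0.3 N), for 0.05 s.
2. a fingertip touches the rail behind the second gap (contact force between the fingers and rail_2 above 0.3 N), for 0.05 s.
3. a fingertip touches the rail behind the third gap (contact force between the fingers and rail_3 above 0.3 N), for 0.05 s.
4. the far end of the lunch box has passed well into the third gap (y of lunch_box in the frame of rack between -0.051 and -0.033 m and angle between the x axis of lunch_box and the x axis of rack, either way round below 0.12 rad and x of lunch_box in the frame of rack above -0.11 m), for 0.1 s.
At the end, for the whole second after the job is handed in: The lunch box stands flat and at rest on the marble in the third gap: its centre within 9 mm of the gap's middle line, turned by less than 0.12 rad from the gap's direction, its far end no more than 6 mm short of the rail's front face (y of lunch_box in the frame of rack between -0.051 and -0.033 m and angle between the x axis of lunch_box and the x axis of rack, either way round below 0.12 rad and x of lunch_box in the frame of rack above -0.072 m and height (world z) of lunch_box below 0.005 m and angle between lunch_box's own z axis and vertical below 0.06 rad and linear speed of lunch_box below 0.01 m/s); the robot touches nothing.
It fails at once if the lunch box is lifted (underside more than 8 mm up) or tipped (more than 0.2 rad) (height (world z) of lunch_box above 0.008 m or angle between lunch_box's own z axis and vertical above 0.2 rad).
It fails at once if the white bowl is shifted by more than 25 mm or tipped (distance of bowl from where it was at the start of the episode above 0.025 m or angle between bowl's own z axis and vertical above 0.3 rad).
It fails at once if the skewer holder is shifted by more than 25 mm or tipped (distance of skewer_holder from where it was at the start of the episode above 0.025 m or angle between skewer_holder's own z axis and vertical above 0.3 rad).
It fails at once if the pestle is shifted by more than 25 mm or tipped (distance of pestle from where it was at the start of the episode above 0.025 m or angle between pestle's own z axis and vertical above 0.3 rad).
It also fails if it takes over 64 s, if anything falls off the work surface, if the arm or the gripper's body presses on something with over 40 N, if the wrist force passes 120 N, or if a joint passes its speed limit or range.

## Working session

There is one attempt and no reset: what is moved stays moved. The work goes in short steps, Python scripts to look and compute and a tool call to move; the robot and the scene stay as the last step left them, time stands still between calls to the robot, and variables do not carry over. Pictures are saved under pics/ and viewed, about 8 in all and at most 12, crops included, and the job is handed in when it is done.

Besides the shell and the picture viewer there is one more tool, called after ">>>" by a JSON object that holds its "api" and its "payload", one argument or row to a line. play_rows: Moves the arm, as the interface text tells. Its arguments: {"type":"object","properties":{"commands":{"type":"array","items":{"type":"array"}},"squeeze":{"type":"number"}},"required":["commands"]}

```bash
mkdir -p pics; cat > h.py <<'E'
import cv2, numpy as np
from plant import monitor, vision, r
from scipy.spatial.transform import Rotation as R
def grab(n,f):
    d=vision.get_image(n); cv2.imwrite('pics/'+f,d['color'][:,:,::-1]); 
    print(n,{k:(np.round(v,4).tolist() if k!='color' else 0) for k,v in d.items()}); return d
E
python3 - <<'E'
from h import *
for n in('top','scene'): grab(n,n+'1.png')
print(monitor.get_state())
E
```

```text
top {'color': 0, 'fx': 383.7855, 'fy': 383.7855, 'cx': 315.8887, 'cy': 207.5439, 'xyz': [0.3914, 0.0234, 1.1583], 'attitude': [4.7337, 0.6389, -90.5407]}
scene {'color': 0, 'fx': 515.3829, 'fy': 515.3829, 'cx': 322.322, 'cy': 198.3565, 'xyz': [1.3087, 0.8613, 1.0298], 'attitude': [51.0386, -1.0838, 135.8833]}
{'time_s': 0.1, 'joint_positions': array([-8.07656510e+01,  1.79864939e+01,  2.58448098e+00,  7.46919689e+01,
        6.36031260e-04,  8.20012147e+01]), 'qd': array([ 0.07107966, -0.09111475,  0.2229895 ,  0.01401187, -0.09660117,
       -0.06613558]), 'tau': array([ 3.22189291e-03, -4.81725633e+01,  2.99242938e+01,  1.27595931e-02,
       -1.02116560e-04,  9.12717923e-06]), 'tool_pos': array([ 0.1702713 , -0.54876218,  0.24750521]), 'tcp_rot': array([-1.79907021e+02, -1.37076148e-02,  1.72331227e+01]), 'wrist_force': array([ 0.12811401, -0.34812911, -0.82729911]), 'moment': array([ 0.02565109, -0.02669059, -0.01227567]), 'finger_gap': 0.08501563142983051}
```

View pics/top1.png

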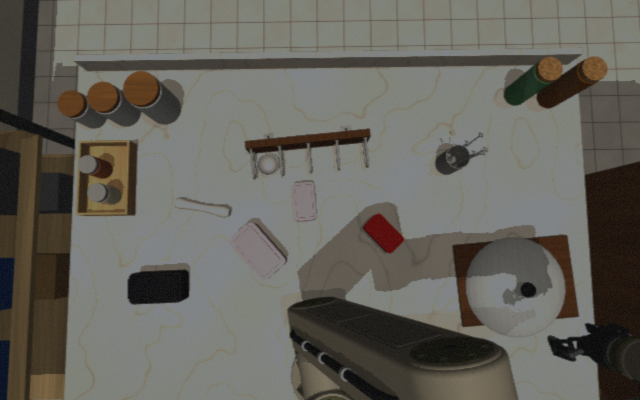

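View pics/scene1.png

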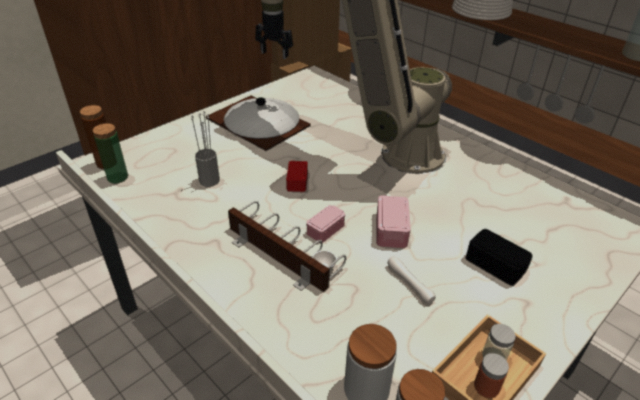

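The top view shows the rail running from about (246,145) to (370,132). The small pink box is at about (305,201), the big pink one at (260,249), red at (383,233), black at (158,285), the bowl at (268,162), the skewers at (455,158) and the pestle at (203,207). The scene view agrees. Next I'll measure from a crop.

```bash
cat >> h.py <<'E'
def ray(d,uv,z):
    uv=np.atleast_2d(uv).astype(float)
    c=np.c_[(uv[:,0]-d['cx'])/d['fx'],-(uv[:,1]-d['cy'])/d['fy'],-np.ones(len(uv))]
    w=R.from_euler('xyz',d['attitude'],degrees=True).apply(c)
    p=np.array(d['xyz']); return p+w*((z-p[2])/w[:,2])[:,None]
def proj(d,P):
    c=R.from_euler('xyz',d['attitude'],degrees=True).inv().apply(np.atleast_2d(P)-d['xyz'])
    return np.c_[d['cx']-d['fx']*c[:,0]/c[:,2],d['cy']+d['fy']*c[:,1]/c[:,2]]
def overlay(d,polys,roi,s,f):
    x0,y0,x1,y1=roi
    im=cv2.resize(d['color'][y0:y1,x0:x1,::-1],None,fx=s,fy=s,interpolation=cv2.INTER_CUBIC)
    for P,col in polys:
        q=((proj(d,P)-[x0,y0]+.5)*s).round().astype(int)
        cv2.polylines(im,[q],False,col,1)
    cv2.imwrite('pics/'+f,im)
def place(o,yaw,P):
    return R.from_euler('z',yaw,degrees=True).apply(P)+np.array(o)
def rackpoly(o,yaw):
    L=[[(-.011,.182,.072),(.011,.182,.072),(.011,-.182,.072),(-.011,-.182,.072),(-.011,.182,.072)]]
    L+=[[(-.011,y,.061),(-.097,y,.061)] for y in(.168,.084,0,-.084,-.168)]
    return [(place(o,yaw,l),(0,255,0)) for l in L]
def boxpoly(o,yaw,h=.048):
    return [(place(o,yaw,[(a*.055,b*.032,z) for a,b in((1,1),(1,-1),(-1,-1),(-1,1),(1,1))]),c) for z,c in((h,(255,0,0)),(0,(0,0,255)))]
E
python3 - <<'E'
from h import *
d=grab('top','t2.png'); c=d['color'].astype(int)
hsv=cv2.cvtColor(d['color'],cv2.COLOR_RGB2HSV)
def comp(m,pt):
    n,l=cv2.connectedComponents(m.astype(np.uint8)); k=l[pt[1],pt[0]]; return np.argwhere(l==k)[:,::-1]
# rail top: dark brown-ish
m=(c[:,:,0]-c[:,:,2]>25)&(c[:,:,0]<140)
m[:120]=0;m[160:]=0;m[:,:235]=0;m[:,380:]=0
pts=np.argwhere(m)[:,::-1].astype(np.float32); print(len(pts),cv2.minAreaRect(pts),cv2.boxPoints(cv2.minAreaRect(pts)))
q=ray(d,cv2.boxPoints(cv2.minAreaRect(pts)),.072);print('rail',q.round(4))
for p in((305,201),(260,249)): print(c[p[1],p[0]],c[p[1]+0,p[0]+35])
m=(c[:,:,0]-c[:,:,1]>14)&(c[:,:,0]-c[:,:,2]>5)
p=comp(m,(305,201)); print(len(p)); rp=ray(d,p,.048)[:,:2].astype(np.float32); rr=cv2.minAreaRect(rp); print('box',rr)
ql=q.mean(0); e=q[q[:,1]>ql[1]].mean(0)-q[q[:,1]<ql[1]].mean(0); yaw=np.degrees(np.arctan2(-e[0],e[1])); print('rack',ql,yaw,np.hypot(*e[:2]))
o=[ql[0],ql[1],0]
w,h=rr[1];a=rr[2] if w>h else rr[2]-90
print(a)
overlay(d,rackpoly(o,yaw)+boxpoly([*rr[0],0],a),(235,120,385,230),5,'o1.png')
E
```

```text
top {'color': 0, 'fx': 383.7855, 'fy': 383.7855, 'cx': 315.8887, 'cy': 207.5439, 'xyz': [0.3914, 0.0234, 1.1583], 'attitude': [4.7337, 0.6389, -90.5407]}
870 ((307.449951171875, 138.45840454101562), (8.058084487915039, 123.9505615234375), 84.71875762939453) [[245.36691 140.15096]
 [368.7913  128.74199]
 [369.533   136.76585]
 [246.10861 148.17482]]
rail [[ 0.6789  0.2365  0.072 ]
 [ 0.708  -0.1202  0.072 ]
 [ 0.6844 -0.1218  0.072 ]
 [ 0.6553  0.2342  0.072 ]]
[129 123 123] [128 131 129]
[129 123 123] [129 132 126]
242593
box ((0.5269545316696167, 0.037248075008392334), (1.9420151710510254, 1.1789391040802002), 89.04229736328125)
rack [0.6816431  0.05718295 0.072     ] 4.6684774017862 0.3574963529456786
89.04229736328125
```

View pics/o1.png

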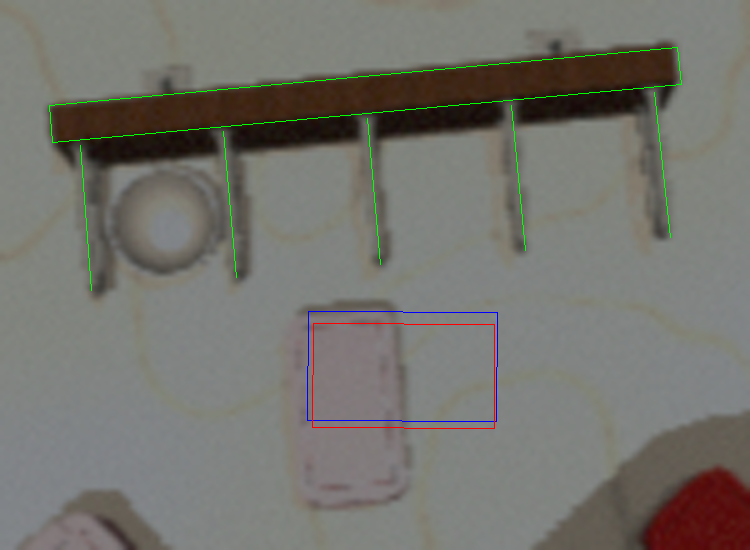

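The rail fit lies on the picture: rack near (0.681, 0.057), yaw about 4.7°. The small box spans roughly crop (295..405, 305..505). Next I go above it and look from close by.

>>> {"api": "play_rows", "payload": {
  "commands": [
    [-0.5,[0,0,60],[0,0,8]],
    [-0.5,[0,0,110],[0,0,18]],
    [-0.5,[20,40,130],[0,0,28]],
    [-0.5,[40,80,130],[0,0,38]],
    [-0.5,[60,120,130],[0,0,48]],
    [-0.5,[80,160,130],[0,0,58]],
    [-0.5,[100,200,130],[0,0,68]],
    [-0.5,[120,240,130],[0,0,78]],
    [-0.5,[140,280,130],[0,0,88]],
    [-0.5,[160,320,130],[0,0,98]],
    [-0.5,[180,360,130],[0,0,108]],
    [-0.5,[200,400,130],[0,0,118]],
    [-0.5,[220,440,130],[0,0,128]],
    [-0.5,[240,480,130],[0,0,138]],
    [-0.5,[260,520,130],[0,0,148]],
    [-0.5,[290,560,130],[0,0,158]],
    [-0.5,[330,600,130],[0,0,167.5]],
    [-0.5,[330,600,130],[0,0,167.5]],
    [-0.5,[330,600,130],[0,0,167.5]],
    [-0.5,[330,600,130],[0,0,167.5]]
  ]
}}

```text
time_s: 2.65
tool_pos: [0.4997, 0.05, 0.3786]
tcp_rot: [-180.0, -0.0, -175.4]
wrist_force: [0.2, -0.3, -0.1]
finger_gap: 0.0212
```

```bash
python3 - <<'E'
from h import *
d=grab('wrist','w1.png'); s=monitor.get_state(); print(s['tool_pos'],s['tcp_rot'],s['joint_positions'],s['wrist_force'],s['finger_gap'])
overlay(d,rackpoly([.6816,.0572,0],4.67)+boxpoly([.53,.045,0],-3),(0,0,640,400),1.25,'w1o.png')
E
```

```text
wrist {'color': 0, 'fx': 284.476, 'fy': 284.476, 'cx': 315.2227, 'cy': 200.033, 'xyz': [0.4251, 0.0437, 0.5048], 'attitude': [-17.1469, -0.0064, 94.6502]}
[0.49973008 0.04992358 0.37876179] [-1.79994110e+02  2.53272013e-02 -1.75371537e+02] [-3.45961403e+00  9.59791879e+00  9.93660636e+00  9.03127836e+01
 -2.26785239e-03 -8.08807622e+00] [ 0.36347853  0.04628373 -0.27745761] 0.02107630237272445
```

View pics/w1o.png

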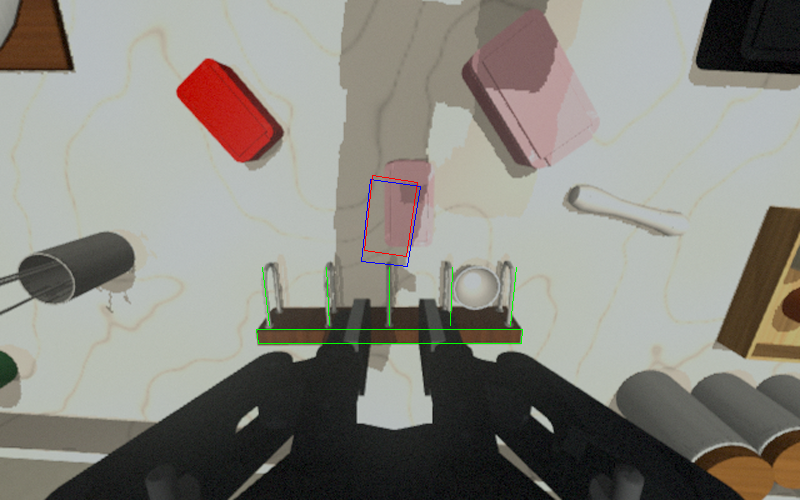

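The wrist view confirms the rack fit, with the green outline on the rail and hoops. The small pink box lies at view px (386..432, 160..247), closer to the robot and further left than my guess. I'll segment it next.

```bash
cat > seg.py <<'E'
from h import *
from scipy.optimize import minimize
def fit(d,roi,x0):
    x0_,y0,x1,y1=roi
    lab=cv2.cvtColor(d['color'],cv2.COLOR_RGB2LAB)[:,:,1].astype(float)
    sub=lab[y0:y1,x0_:x1].astype(np.uint8); t,m=cv2.threshold(sub,0,1,cv2.THRESH_OTSU)
    n,l,st,_=cv2.connectedComponentsWithStats(m); k=1+st[1:,4].argmax(); m=(l==k).astype(np.uint8)
    m=cv2.morphologyEx(m,cv2.MORPH_CLOSE,np.ones((7,7)))
    S=4; M=cv2.resize(m*255,None,fx=S,fy=S,interpolation=cv2.INTER_LINEAR)>127
    an=np.linspace(0,np.pi/2,5); 
    C=np.concatenate([np.c_[sx*.045+.01*np.cos(b),sy*.022+.01*np.sin(b)] for sx,sy,b in((1,1,an),(-1,1,an+np.pi/2),(-1,-1,an+np.pi),(1,-1,an+1.5*np.pi))])
    B=np.r_[np.c_[C,0*C[:,0]],np.c_[C,0*C[:,0]+.048]]
    def cost(v):
        q=(proj(d,place([v[0],v[1],0],v[2]*100,B))-[x0_,y0]+.5)*S
        h=cv2.convexHull(q.astype(np.float32)); im=np.zeros(M.shape,np.uint8); cv2.fillPoly(im,[(h*16).round().astype(int)],1,shift=4)
        return (im.astype(bool)^M).sum()/M.sum()
    best=min((minimize(cost,[x0[0]+a,x0[1]+b,x0[2]/100],method='Nelder-Mead',options=dict(initial_simplex=np.array([x0[0]+a,x0[1]+b,x0[2]/100])+np.r_[np.zeros((1,3)),np.diag([.015,.015,.06])])) for a in(-.01,.01) for b in(-.01,.01)),key=lambda s:s.fun)
    v=best.x; print('thr',t,'n',m.sum(),'cost',best.fun,'box',v[0],v[1],v[2]*100); return v[0],v[1],v[2]*100
def inrack(x,y,yaw,o=(.6816,.0572),ry=4.67):
    p=R.from_euler('z',-ry,degrees=True).apply([x-o[0],y-o[1],0]); print('in rack mm',(p*1000).round(1)[:2],'yaw',yaw-ry)
E
python3 - <<'E'
from seg import *
d=grab('wrist','w2.png'); v=fit(d,(285,115,365,205),(.51,.067,0)); inrack(*v)
overlay(d,rackpoly([.6816,.0572,0],4.67)+boxpoly([v[0],v[1],0],v[2]),(190,110,450,290),3,'w2o.png')
t=grab('top','t3.png')
E
```

```text
wrist {'color': 0, 'fx': 284.476, 'fy': 284.476, 'cx': 315.2227, 'cy': 200.033, 'xyz': [0.4251, 0.0436, 0.5049], 'attitude': [-17.1704, -0.0059, 94.6392]}
thr 133.0 n 2421 cost 0.12361871320871631 box 0.5032658072258942 0.06823658085789652 5.051374943770699
in rack mm [-176.8   25.5] yaw 0.381374943770699
top {'color': 0, 'fx': 383.7855, 'fy': 383.7855, 'cx': 315.8887, 'cy': 207.5439, 'xyz': [0.3914, 0.0234, 1.1583], 'attitude': [4.7337, 0.6389, -90.5407]}
```

View pics/w2o.png

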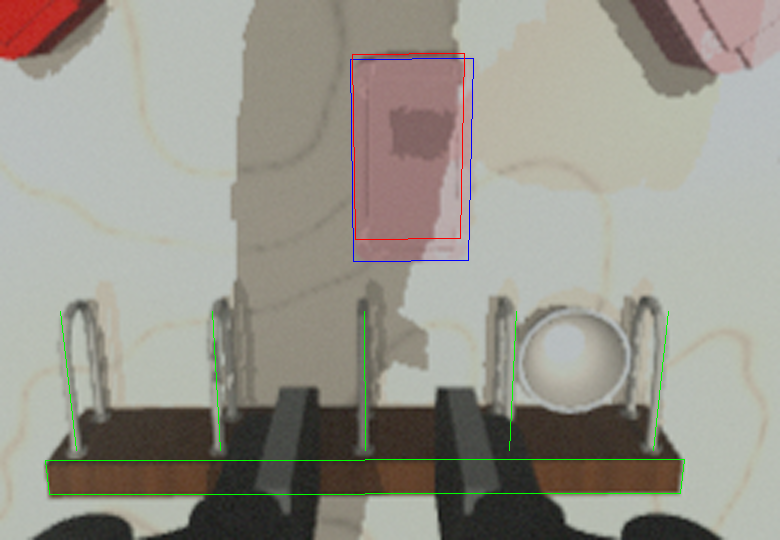

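The fit is good: the box is at rack (-177, +25.5), yaw +0.4°, so it needs to go about 67 mm to the right. Rail touches come first, with closed fingers.

>>> {"api": "play_rows", "payload": {
  "commands": [
    [-1,[40,30,-20],[0,0,0]],
    [-1,[80,60,-60],[0,0,0]],
    [-1,[120,95,-110],[0,0,0]],
    [-1,[150,120,-160],[0,0,0]],
    [-1,[171,133,-210],[0,0,0]],
    [-1,[171,133,-245],[0,0,0]],
    [-1,[171,133,-270],[0,0,0]],
    [-1,[171,133,-277],[0,0,0]],
    [-1,[171,133,-280],[0,0,0]],
    [-1,[171,133,-280],[0,0,0]],
    [-1,[171,133,-280],[0,0,0]]
  ]
}}

```text
time_s: 4.18
tool_pos: [0.6722, 0.1838, 0.1]
tcp_rot: [180.0, 0.1, -175.3]
wrist_force: [0.1, 0.0, 0.6]
finger_gap: 0.0001
```

```bash
python3 - <<'E'
from h import *
d=grab('wrist','w3.png'); print(monitor.get_state()['tool_pos'])
E
```

```text
wrist {'color': 0, 'fx': 284.476, 'fy': 284.476, 'cx': 315.2227, 'cy': 200.033, 'xyz': [0.5973, 0.1772, 0.226], 'attitude': [-17.2912, -0.0267, 94.7364]}
[0.67204193 0.1838302  0.09975811]
```

View pics/w3.png

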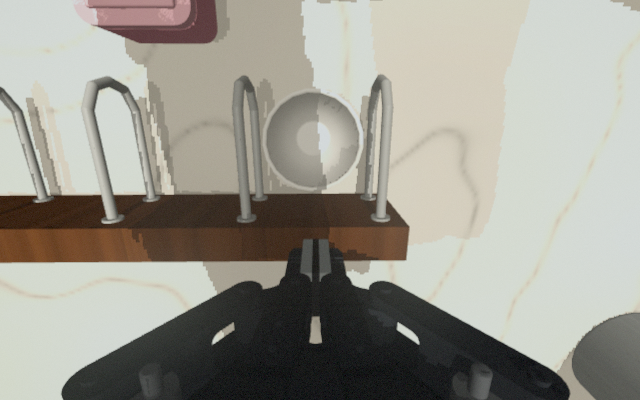

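The closed tips are at (316,242), above the rail top (rows 228–262) and midway between hoops 1 and 2. Descending.

>>> {"api": "play_rows", "payload": {
  "commands": [
    [-1,[0,0,-5],[0,0,0]],
    [-1,[0,0,-8],[0,0,0]],
    [-1,[0,0,-10],[0,0,0]],
    [-1,[0,0,-11],[0,0,0]],
    [-1,[0,0,-11],[0,0,0]]
  ]
}}

```text
time_s: 4.85
tool_pos: [0.6711, 0.1838, 0.0891]
tcp_rot: [-180.0, 0.0, -175.3]
wrist_force: [-4.3, -1.2, 9.3]
finger_gap: 0.0002
```

>>> {"api": "play_rows", "payload": {
  "commands": [
    [-1,[0,0,0],[0,0,0]],
    [-1,[0,0,15],[0,0,0]],
    [-1,[2,-20,20],[0,0,0]],
    [-1,[5,-60,20],[0,0,0]],
    [-1,[7,-84,15],[0,0,0]],
    [-1,[7,-84,8],[0,0,0]],
    [-1,[7,-84,4],[0,0,0]],
    [-1,[7,-84,2],[0,0,0]],
    [-1,[7,-84,0],[0,0,0]],
    [-1,[7,-84,0],[0,0,0]],
    [-1,[7,-84,0],[0,0,0]]
  ]
}}

```text
time_s: 6.22
tool_pos: [0.6778, 0.1003, 0.0891]
tcp_rot: [-179.9, 0.0, -175.2]
wrist_force: [-4.8, -2.0, 9.4]
finger_gap: 0.0001
```

>>> {"api": "play_rows", "payload": {
  "commands": [
    [-1,[0,0,0],[0,0,0]],
    [-1,[0,0,15],[0,0,0]],
    [-1,[2,-20,20],[0,0,0]],
    [-1,[5,-60,20],[0,0,0]],
    [-1,[7,-84,15],[0,0,0]],
    [-1,[7,-84,8],[0,0,0]],
    [-1,[7,-84,4],[0,0,0]],
    [-1,[7,-84,2],[0,0,0]],
    [-1,[7,-84,0],[0,0,0]],
    [-1,[7,-84,0],[0,0,0]],
    [-1,[7,-84,0],[0,0,0]]
  ]
}}

```text
time_s: 7.6
tool_pos: [0.6847, 0.0165, 0.0891]
tcp_rot: [-179.9, -0.0, -175.2]
wrist_force: [-5.7, -0.9, 9.5]
finger_gap: -0.0002
```

All three touches read about 9.5 N. Next, over to the left side of the box with the jaws turned along its length, for a two-finger sideways push.

>>> {"api": "play_rows", "payload": {
  "commands": [
    [-1,[0,0,0],[0,0,0]],
    [-1,[0,0,40],[0,0,0]],
    [-1,[0,0,90],[0,0,-5]],
    [-0.1,[-30,20,110],[0,0,-15]],
    [-0.1,[-60,40,110],[0,0,-25]],
    [-0.1,[-90,60,110],[0,0,-35]],
    [-0.1,[-120,80,110],[0,0,-45]],
    [-0.1,[-150,100,110],[0,0,-55]],
    [-0.1,[-187,117,110],[0,0,-65]],
    [-0.1,[-187,117,110],[0,0,-75]],
    [-0.1,[-187,117,90],[0,0,-85]],
    [-0.1,[-187,117,50],[0,0,-90]],
    [-0.1,[-187,117,10],[0,0,-90]],
    [-0.1,[-187,117,-30],[0,0,-90]],
    [-0.1,[-187,117,-55],[0,0,-90]],
    [-0.1,[-187,117,-62],[0,0,-90]],
    [-0.1,[-187,117,-62],[0,0,-90]]
  ]
}}

```text
time_s: 9.72
tool_pos: [0.4984, 0.1333, 0.0256]
tcp_rot: [180.0, -0.0, 94.8]
wrist_force: [0.6, 0.2, -0.0]
finger_gap: 0.0382
```

```bash
python3 - <<'E'
from h import *
d=grab('wrist','w4.png'); print(monitor.get_state()['tool_pos'])
E
```

```text
wrist {'color': 0, 'fx': 284.476, 'fy': 284.476, 'cx': 315.2227, 'cy': 200.033, 'xyz': [0.4926, 0.2081, 0.1518], 'attitude': [-17.1594, 0.0268, 4.7981]}
[0.49899389 0.13324294 0.02617693]
```

View pics/w4.png

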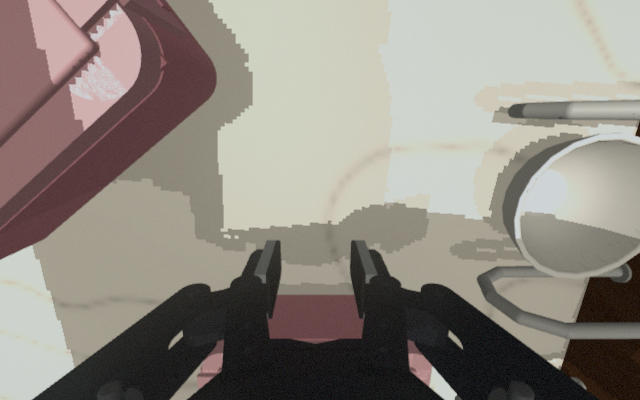

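The fingers are beside the box's left side (box at rows >295, columns 198–432, centred between the fingers). Pushing sideways along the rack's -y.

>>> {"api": "play_rows", "payload": {
  "commands": [
    [-0.1,[0.8,-10,0],[0,0,0]],
    [-0.1,[1.5,-18,0],[0,0,0]],
    [-0.1,[1.9,-23,0],[0,0,0]],
    [-0.1,[2.3,-28,0],[0,0,0]],
    [-0.1,[2.7,-33,0],[0,0,0]],
    [-0.1,[3.1,-38,0],[0,0,0]],
    [-0.1,[3.5,-43,0],[0,0,0]],
    [-0.1,[3.9,-48,0],[0,0,0]],
    [-0.1,[4.3,-53,0],[0,0,0]],
    [-0.1,[4.7,-58,0],[0,0,0]],
    [-0.1,[5.1,-63,0],[0,0,0]],
    [-0.1,[5.6,-68,0],[0,0,0]],
    [-0.1,[6.0,-73,0],[0,0,0]],
    [-0.1,[6.4,-78,0],[0,0,0]],
    [-0.1,[6.7,-82,0],[0,0,0]],
    [-0.1,[6.9,-84,0],[0,0,0]],
    [-0.1,[6.9,-84,0],[0,0,0]]
  ]
}}

```text
time_s: 11.9
tool_pos: [0.5052, 0.0483, 0.0252]
tcp_rot: [-180.0, 0.0, 94.7]
wrist_force: [0.5, 1.2, 0.1]
finger_gap: 0.0382
```

```bash
python3 - <<'E'
from seg import *
s=monitor.get_state(); inrack(*s['tool_pos'][:2],0)
d=grab('wrist','w5.png')
d=grab('top','t5.png')
E
```

```text
in rack mm [-176.5    5.5] yaw -4.67
wrist {'color': 0, 'fx': 284.476, 'fy': 284.476, 'cx': 315.2227, 'cy': 200.033, 'xyz': [0.4996, 0.1232, 0.1514], 'attitude': [-17.212, 0.0359, 4.7224]}
top {'color': 0, 'fx': 383.7855, 'fy': 383.7855, 'cx': 315.8887, 'cy': 207.5439, 'xyz': [0.3914, 0.0234, 1.1583], 'attitude': [4.7337, 0.6389, -90.5407]}
```

>>> {"api": "play_rows", "payload": {
  "commands": [
    [-0.1,[-1,12,0],[0,0,0]],
    [-0.1,[-2,20,30],[0,0,0]],
    [-0.1,[-2,20,80],[0,0,5]],
    [-0.1,[-2,20,130],[0,0,15]],
    [-0.5,[-10,10,175],[0,0,25]],
    [-0.5,[-25,0,175],[0,0,35]],
    [-0.5,[-40,-15,175],[0,0,45]],
    [-0.5,[-50,-25,175],[0,0,55]],
    [-0.5,[-60,-35,175],[0,0,65]],
    [-0.5,[-70,-45,175],[0,0,75]],
    [-0.5,[-81,-54,175],[0,0,85]],
    [-0.5,[-81,-54,175],[0,0,90]],
    [-0.5,[-81,-54,175],[0,0,90]],
    [-0.5,[-81,-54,175],[0,0,90]]
  ]
}}

```text
time_s: 13.75
tool_pos: [0.4243, -0.0049, 0.2003]
tcp_rot: [-180.0, -0.0, -175.3]
wrist_force: [-0.0, -0.8, -0.2]
finger_gap: 0.021
```

```bash
python3 - <<'E'
from seg import *
s=monitor.get_state(); print(s['tool_pos'],s['tcp_rot']);inrack(*s['tool_pos'][:2],0)
d=grab('wrist','w6.png')
c=proj(d,[.51,.005,.03])[0]; print(c)
overlay(d,rackpoly([.6816,.0572,0],4.67)+boxpoly(place([.6816,.0572,0],4.67,[-.1765,-.038,0]),4.67),(0,0,640,400),1.25,'w6o.png')
t=grab('top','t6.png'); u=proj(t,[.51,.005,.03])[0]; print(u)
E
```

```text
[ 0.42427078 -0.00492406  0.2003026 ] [-1.79996280e+02 -3.12333837e-03 -1.75323196e+02]
in rack mm [-261.5  -41. ] yaw -4.67
wrist {'color': 0, 'fx': 284.476, 'fy': 284.476, 'cx': 315.2227, 'cy': 200.033, 'xyz': [0.3497, -0.0113, 0.3265], 'attitude': [-17.1397, -0.009, 94.6906]}
[317.9187524  257.28520892]
top {'color': 0, 'fx': 383.7855, 'fy': 383.7855, 'cx': 315.8887, 'cy': 207.5439, 'xyz': [0.3914, 0.0234, 1.1583], 'attitude': [4.7337, 0.6389, -90.5407]}
[325.98187656 198.98987957]
```

View pics/w6o.png

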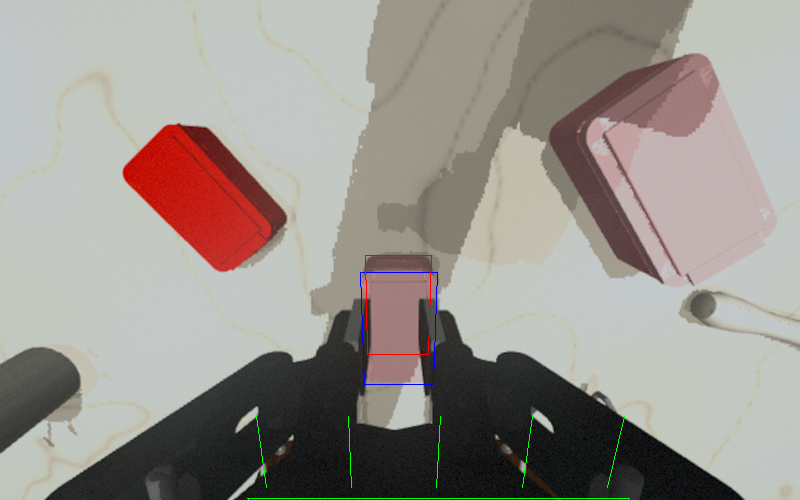

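The box sits squarely as predicted (view px 365–438, rows 255–385), about y_r = -36.5. I'll nudge it about 6 mm more from the left so it clears the hoops comfortably.

>>> {"api": "play_rows", "payload": {
  "commands": [
    [-0.1,[10,10,0],[0,0,-10]],
    [-0.1,[20,20,0],[0,0,-20]],
    [-0.1,[30,30,0],[0,0,-30]],
    [-0.1,[40,40,0],[0,0,-40]],
    [-0.1,[50,50,0],[0,0,-50]],
    [-0.1,[60,60,0],[0,0,-60]],
    [-0.1,[70,70,0],[0,0,-70]],
    [-0.1,[79,76,0],[0,0,-80]],
    [-0.1,[79,76,-40],[0,0,-90]],
    [-0.1,[79,76,-90],[0,0,-90]],
    [-0.1,[79,76,-140],[0,0,-90]],
    [-0.1,[79,76,-168],[0,0,-90]],
    [-0.1,[79,76,-175],[0,0,-90]],
    [-0.1,[80,66,-175],[0,0,-90]],
    [-0.1,[80.5,58,-175],[0,0,-90]],
    [-0.1,[81,54,-175],[0,0,-90]],
    [-0.1,[81,51,-175],[0,0,-90]],
    [-0.1,[81.4,48.5,-175],[0,0,-90]],
    [-0.1,[81.4,48,-175],[0,0,-90]],
    [-0.1,[81.4,48,-175],[0,0,-90]]
  ]
}}

```text
time_s: 16.35
tool_pos: [0.5058, 0.0429, 0.0254]
tcp_rot: [180.0, 0.0, 94.7]
wrist_force: [0.7, 2.1, 2.2]
finger_gap: 0.0384
```

```bash
python3 - <<'E'
from seg import *
s=monitor.get_state(); print(s['tool_pos'],s['tcp_rot']);inrack(*s['tool_pos'][:2],0)
E
```

```text
[0.50582828 0.04287652 0.0253742 ] [1.79974090e+02 1.42064135e-03 9.47451427e+01]
in rack mm [-176.4    0. ] yaw -4.67
```

>>> {"api": "play_rows", "payload": {
  "commands": [
    [-0.1,[-1,12,0],[0,0,0]],
    [-0.1,[-2,20,30],[0,0,0]],
    [-0.1,[-2,20,70],[0,0,5]],
    [-0.5,[-10,15,100],[0,0,15]],
    [-0.5,[-20,5,100],[0,0,25]],
    [-0.5,[-30,-5,100],[0,0,35]],
    [-0.5,[-40,-15,100],[0,0,45]],
    [-0.5,[-50,-25,100],[0,0,55]],
    [-0.5,[-60,-32,100],[0,0,65]],
    [-0.5,[-70,-40,100],[0,0,75]],
    [-0.5,[-84,-48,100],[0,0,85]],
    [-0.5,[-84,-48.5,80],[0,0,90]],
    [-0.5,[-84,-48.5,40],[0,0,90]],
    [-0.5,[-84,-48.5,10],[0,0,90]],
    [-0.5,[-84,-48.5,1],[0,0,90]],
    [-0.5,[-84,-48.5,1],[0,0,90]]
  ]
}}

```text
time_s: 18.35
tool_pos: [0.4212, -0.0055, 0.0261]
tcp_rot: [180.0, -0.1, -175.3]
wrist_force: [0.1, 0.5, 0.0]
finger_gap: 0.0213
```

```bash
python3 - <<'E'
from seg import *
s=monitor.get_state(); print(s['tool_pos'],s['tcp_rot'],s['wrist_force']);inrack(*s['tool_pos'][:2],0)
t=grab('top','t7.png')
overlay(t,rackpoly([.6816,.0572,0],4.67)+boxpoly(place([.6816,.0572,0],4.67,[-.1765,-.042,0]),4.67),(235,115,385,235),5,'t7o.png')
E
```

```text
[ 0.421176   -0.00547464  0.02610785] [ 1.79989320e+02 -8.72678968e-02 -1.75250788e+02] [0.148343   0.54034874 0.03749671]
in rack mm [-264.7  -41.3] yaw -4.67
top {'color': 0, 'fx': 383.7855, 'fy': 383.7855, 'cx': 315.8887, 'cy': 207.5439, 'xyz': [0.3914, 0.0234, 1.1583], 'attitude': [4.7337, 0.6389, -90.5407]}
```

View pics/t7o.png

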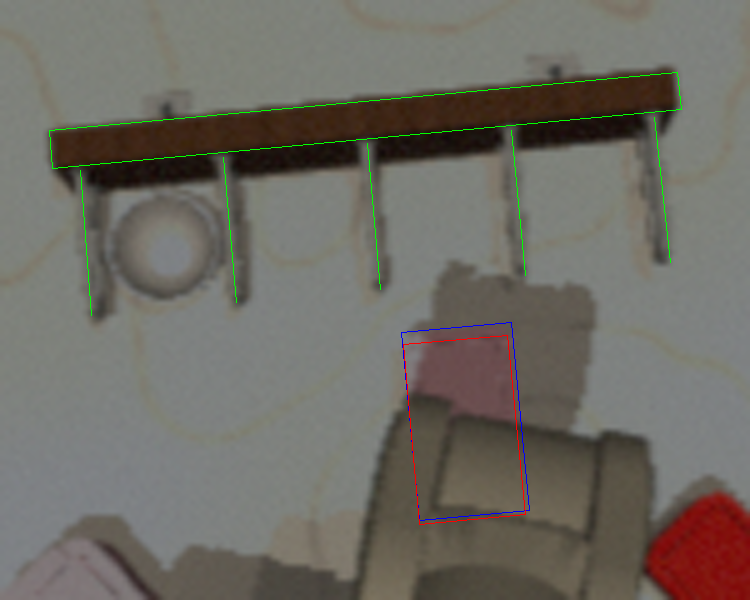

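The box lies centred on the third gap's line, with its far end at crop (402–512, 328) and the gap's hoop tips at 380 and 522. Pushing it in.

>>> {"api": "play_rows", "payload": {
  "commands": [
    [-0.5,[8,0.7,0],[0,0,0]],
    [-0.5,[14,1.1,0],[0,0,0]],
    [-0.5,[18,1.5,0],[0,0,0]],
    [-0.5,[23,1.9,0],[0,0,0]],
    [-0.5,[28,2.3,0],[0,0,0]],
    [-0.5,[33,2.7,0],[0,0,0]],
    [-0.5,[38,3.1,0],[0,0,0]],
    [-0.5,[43,3.5,0],[0,0,0]],
    [-0.5,[48,3.9,0],[0,0,0]],
    [-0.5,[53,4.3,0],[0,0,0]],
    [-0.5,[58,4.7,0],[0,0,0]],
    [-0.5,[63,5.2,0],[0,0,0]],
    [-0.5,[68,5.6,0],[0,0,0]],
    [-0.5,[73,6,0],[0,0,0]],
    [-0.5,[78,6.4,0],[0,0,0]],
    [-0.5,[82,6.7,0],[0,0,0]],
    [-0.5,[85,7,0],[0,0,0]],
    [-0.5,[85,7,0],[0,0,0]]
  ]
}}

```text
time_s: 20.65
tool_pos: [0.5073, 0.0013, 0.0265]
tcp_rot: [180.0, 0.1, -175.3]
wrist_force: [-0.4, 0.0, -0.2]
finger_gap: 0.0217
```

```bash
python3 - <<'E'
from seg import *
s=monitor.get_state(); print(s['tool_pos'],s['tcp_rot'],s['wrist_force']);inrack(*s['tool_pos'][:2],0)
d=grab('wrist','w8.png')
sc=grab('scene','s8.png'); x,y,_=s['tool_pos']; 
overlay(sc,rackpoly([.6816,.0572,0],4.67)+boxpoly(place([.6816,.0572,0],4.67,[-.112,-.042,0]),4.67),(200,160,380,300),4,'s8o.png')
E
```

```text
[0.5072754  0.00125336 0.02645282] [ 1.79997863e+02  5.31053371e-02 -1.75263282e+02] [-0.36841935  0.03914056 -0.1882333 ]
in rack mm [-178.3  -41.6] yaw -4.67
wrist {'color': 0, 'fx': 284.476, 'fy': 284.476, 'cx': 315.2227, 'cy': 200.033, 'xyz': [0.4326, -0.0053, 0.1526], 'attitude': [-17.1972, -0.0122, 94.7511]}
scene {'color': 0, 'fx': 515.3829, 'fy': 515.3829, 'cx': 322.322, 'cy': 198.3565, 'xyz': [1.3087, 0.8613, 1.0298], 'attitude': [51.0386, -1.0838, 135.8833]}
```

View pics/s8o.png

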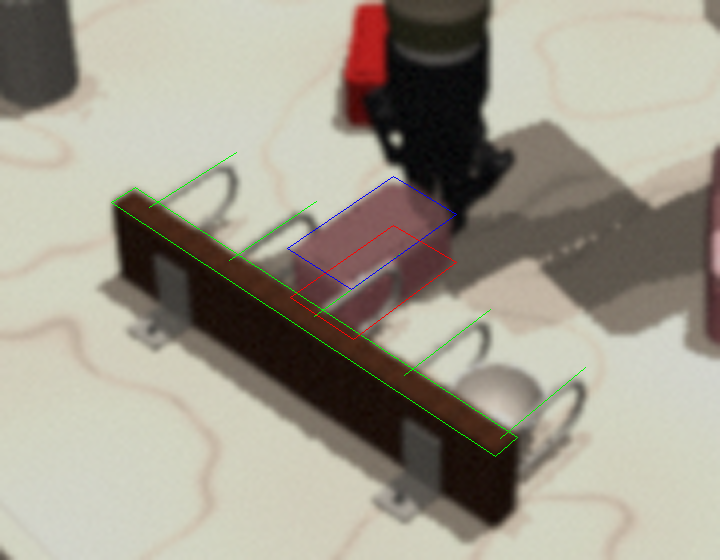

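The box is entering gap 3 squarely and matches the predicted outline. Pushing the rest of the way until it touches the rail.

>>> {"api": "play_rows", "payload": {
  "commands": [
    [-0.5,[5,0.4,0],[0,0,0]],
    [-0.5,[10,0.8,0],[0,0,0]],
    [-0.5,[15,1.2,0],[0,0,0]],
    [-0.5,[20,1.6,0],[0,0,0]],
    [-0.5,[25,2,0],[0,0,0]],
    [-0.5,[30,2.4,0],[0,0,0]],
    [-0.5,[34,2.8,0],[0,0,0]],
    [-0.5,[37,3,0],[0,0,0]],
    [-0.5,[39,3.2,0],[0,0,0]],
    [-0.5,[41,3.3,0],[0,0,0]],
    [-0.5,[41,3.3,0],[0,0,0]]
  ]
}}

```text
time_s: 22.12
tool_pos: [0.5482, 0.0046, 0.0263]
tcp_rot: [180.0, 0.0, -175.3]
wrist_force: [-1.0, 0.3, 0.9]
finger_gap: 0.0213
```

>>> {"api": "play_rows", "payload": {
  "commands": [
    [-0.5,[1,0.1,0],[0,0,0]],
    [-0.5,[2,0.2,0],[0,0,0]],
    [-0.5,[3,0.3,0],[0,0,0]],
    [-0.5,[3,0.3,0],[0,0,0]]
  ]
}}

```text
time_s: 22.62
tool_pos: [0.5509, 0.0049, 0.0263]
tcp_rot: [180.0, 0.0, -175.3]
wrist_force: [-2.1, 0.5, 0.6]
finger_gap: 0.0214
```

>>> {"api": "play_rows", "payload": {
  "commands": [
    [-0.5,[1,0.1,0],[0,0,0]],
    [-0.5,[2,0.2,0],[0,0,0]],
    [-0.5,[2,0.2,0],[0,0,0]]
  ]
}}

```text
time_s: 23.0
tool_pos: [0.553, 0.0051, 0.0263]
tcp_rot: [180.0, 0.0, -175.3]
wrist_force: [-2.6, -1.5, -0.7]
finger_gap: 0.0214
```

>>> {"api": "play_rows", "payload": {
  "commands": [
    [-0.5,[1,0.1,0],[0,0,0]],
    [-0.5,[2,0.2,0],[0,0,0]],
    [-0.5,[2,0.2,0],[0,0,0]]
  ]
}}

```text
time_s: 23.38
tool_pos: [0.553, 0.0051, 0.0263]
tcp_rot: [-180.0, -0.2, -175.3]
wrist_force: [-6.8, -0.4, 5.0]
finger_gap: 0.0214
```

The tool stopped at 0.553 while commanded on to 0.555, and the force rose to 7 N, so the box is against the rail. Backing off and checking.

>>> {"api": "play_rows", "payload": {
  "commands": [
    [-0.5,[-5,-0.4,0],[0,0,0]],
    [-0.5,[-20,-1.6,0],[0,0,0]],
    [-0.5,[-50,-4,0],[0,0,0]],
    [-0.5,[-80,-6.5,30],[0,0,0]],
    [-0.5,[-100,-8,80],[0,0,0]],
    [-0.5,[-120,-9,140],[0,0,0]],
    [-0.5,[-120,-9,190],[0,0,0]],
    [-0.5,[-120,-9,190],[0,0,0]],
    [-0.5,[-120,-9,190],[0,0,0]]
  ]
}}

```text
time_s: 24.5
tool_pos: [0.4351, -0.0037, 0.2162]
tcp_rot: [-180.0, 0.1, -175.3]
wrist_force: [1.0, -0.9, -1.1]
finger_gap: 0.0211
```

```bash
python3 - <<'E'
from seg import *
s=monitor.get_state(); print(s['tool_pos'],s['wrist_force'])
sc=grab('scene','s9.png')
P=rackpoly([.6816,.0572,0],4.67)+boxpoly(place([.6816,.0572,0],4.67,[-.066,-.042,0]),4.67)
overlay(sc,P,(200,160,380,300),4,'s9o.png')
t=grab('top','t9.png'); overlay(t,P,(235,115,385,235),5,'t9o.png')
im=[cv2.resize(cv2.imread('pics/'+f),(400,h)) for f,h in(('s9o.png',311),('t9o.png',320))]
cv2.imwrite('pics/f.png',np.hstack([im[0],im[1][:311]]))
E
```

```text
[ 0.43508409 -0.00374537  0.21615595] [ 0.97104211 -0.89680375 -1.097753  ]
scene {'color': 0, 'fx': 515.3829, 'fy': 515.3829, 'cx': 322.322, 'cy': 198.3565, 'xyz': [1.3087, 0.8613, 1.0298], 'attitude': [51.0386, -1.0838, 135.8833]}
top {'color': 0, 'fx': 383.7855, 'fy': 383.7855, 'cx': 315.8887, 'cy': 207.5439, 'xyz': [0.3914, 0.0234, 1.1583], 'attitude': [4.7337, 0.6389, -90.5407]}
```

View pics/f.png

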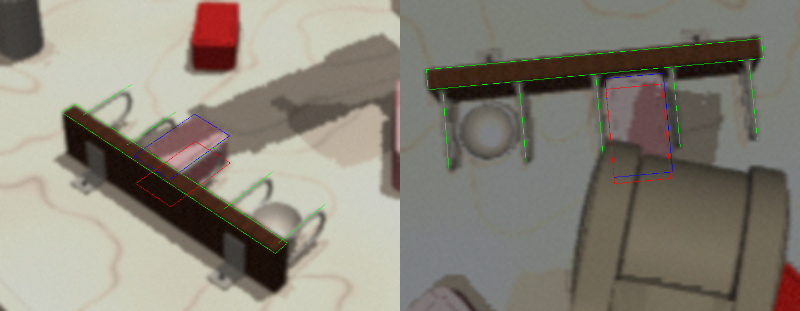

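The box matches the home outline in both views: centred in gap 3, far end at the rail. The bowl and hoops look unchanged and the gripper is clear, so I'm handing in.

```bash
python3 -c "
from plant import r
print(r.hand_in())"
```

```text
the job is handed in; nothing more can be done
None
```

I touched the rail behind gaps 1, 2 and 3 in that order, with closed fingertips and about 9.5 N each time. I then pushed the small pink lunch box sideways by about 67 mm in two pushes from its left side. From there I pushed it end first into the third gap until it stopped against the rail, took the fingers away and handed in at about 24.6 s of the 64 s allowed.

- **Contact with the rail:** on the last push the tool stopped moving while commanded 2 mm further, and the wrist force rose from about 2.6 N to 7 N. It stopped within about 2 mm of where I had predicted.
- **Final pictures:** the box matched the home outline in both the top and scene views, centred and square in the third gap. In the top view the arm hid the near part of the box.
- **Other things:** the bowl looked unmoved. I did not measure the skewer holder or the pestle again, but the arm did not go near them.

No check failed or disagreed. The hand-in gave no verdict.

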